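Stand the ring post up

TASK

The brass ring post with the black ball knob has been knocked over on the bench. Take it by its knob and tip it up onto its square foot about where it lies, pivoting on the foot without lifting the foot off the bench, and leave it standing upright by itself. Leave the steel post with the red knob lying, and do not disturb the second stage or the retaining ring.

Things in the scene. Friction and masses are not known exactly. Their poses are not given: they have to be found in the camera images.
- ring_post: Brass post to raise, loose, 0.6 kg, 166 mm long: square foot 60 x 60 x 12 mm, shaft 16 mm diameter, black ball knob 32 mm diameter. Origin: centre of the foot's underside; z axis along the shaft to the knob, ball centre at z = 150 mm. It lies on a side of its foot and on the ball, knob away from the robot. The ball, gripped across at about 10 N, turns between finger pads that stay pointing down.
- steel_post: Bystander of the same shape, size, frame and way of lying as the ring post, but steel with a red ball knob; it stays lying. Lying, the centre of either ball is 16 mm above the bench and the shaft slopes 6 degrees down to the knob.
- second_stage: Bystander: round brass regulator second stage, 68 mm diameter, 44 mm high, chrome face up, with a short brass inlet stub and a black rubber mouthpiece, loose on the bench beyond the posts. Origin: centre of its underside.
- retaining_ring: Bystander: loose flat steel ring, 52 mm outside and 40 mm inside diameter, 8 mm high, lying flat on the bench on the robot's side of the posts. Origin: centre of its underside.
Mind the look-alikes: they are no part of the job. Leave any orange look-alike of the ring_post alone.

How it is judged (in metres and radians):
At the end, for the whole second after the job is handed in: The brass ring post stands by itself on its foot, upright within about 9 degrees, at rest, its foot's centre within 120 mm of where it was at the start; the steel post still lies, and it, the second stage and the retaining ring are within 20 mm of where they started (angle between ring_post's own z axis and vertical below 0.15 rad and height (world z) of ring_post below 0.008 m and distance of ring_post from where it was at the start of the episode below 0.12 m and linear speed of ring_post below 0.02 m/s and angular speed of ring_post below 0.1 rad/s and angle between steel_post's own z axis and vertical above 1.2 rad and distance of each of steel_post, second_stage, retaining_ring from where it was at the start of the episode below 0.02 m); the robot touches nothing.
It fails at once if the ring post's foot is lifted off the bench (clear by more than about 20 mm) (height (world z) of ring_post above 0.055 m or (angle between ring_post's own z axis and vertical below 0.35 rad and height (world z) of ring_post above 0.032 m)).
It fails at once if the steel post, the second stage or the retaining ring is moved by more than 20 mm (distance of any of steel_post, second_stage, retaining_ring from where it was at the start of the episode above 0.02 m).
It also fails if it takes over 43 s, if anything falls off the work surface, if the arm or the gripper's body presses on something with over 40 N, if the wrist force passes 120 N, or if a joint passes its speed limit or range.

ROBOT

A 7-joint arm with a two-finger parallel gripper is mounted at the origin on the work surface. World frame = base frame: x ahead of the robot, y to its left, z up, the work surface at z = 0. Lengths are in mm, angles in rad, forces in N, time in s.
With the tool pointing down it reaches from about 400 to 875 mm from the base axis. Payload 4.4 kg.
Tool frame: the origin (TCP) lies midway between the tips of the shut fingers; the grasp point (between the pads) lies 19 mm behind it; z points along the fingers, y is the direction in which the jaws open and shut (so a half turn about z gives the same grasp; the last joint's range is limited). The gripper opens to 85 mm and grips with 20 to 120 N. Pads are 22 mm wide; open, the fingers measure 114 mm over their backs; the gripper's body (76 mm by 85 mm) begins 54 mm behind the grasp point. The pads swing forward as they close: fully open they stand 13 mm farther back than shut.
Start: joints at [1.112, 0.628, 0.038, 1.517, -0.027, 0.996, -0.02], TCP at [248.833, -600.5, 231.313] pointing down, gripper open.
Joint ranges: [-3.06, 3.06], [-0.37, 2.12], [-1.25, 1.32], [0.18, 2.47], [-1.1, 4.24], [0.23, 1.98], [-2.94, 2.94]. Speed limits (rad/s): [2.57, 2.57, 3.14, 3.14, 3.14, 3.14, 3.14].

INTERFACE

Orientations are given as [roll, pitch, yaw] about the fixed x, y, z axes, in that order (R = Rz(yaw) Ry(pitch) Rx(roll)).
In Python, from cell import * gives the robot as it stands. The module is installed in compiled form; this text tells all that it offers.
- The arm moves only by the tool move_arm, never from a script. Its argument "series" is a list of rows, each a list of 2 entries, a list of its own where there are three numbers: the shift along the tool's x, y, z in m, then the turn about the tool's z in rad. In form: [[[x, y, z], yaw], ...]. A call has 1 to 5 rows; each row is the pose to reach, as a shift and turn from the pose measured when the call began, along the tool's axes at that moment; what a row does not reach only later rows make up. A row lasts 1/8 s, in which the tool goes at most 62.5 mm and 10.7 degrees, less where a joint would pass 70% of its speed; a pose out of reach is approached as far as the arm can. A call with a gripper value outside its range is refused whole. "claw" is the opening, from 0 (shut) to 1 (fully open), set as the call begins (left out, the last holds). The fingers move at their own pace and stop on an object; the grip force is fixed at half the most. Time passes only in rows, so rows that repeat a pose let the fingers close. It gives the time, the measured TCP pose, the force and the opening at its end, in the units of the state.
- read_state(): the state, without advancing time (a new reading comes with each control period).
- get_image(name): name is "scene" or "top" or "wrist"; returns the picture (400x640x3 uint8, blue, green, red); there is no depth.
- camera_model(name): a dict with "fov_y" (degrees; the focal length in pixels is half the picture's height over the tangent of half this angle, whatever the lens; pixels are square), "cx", "cy" (the principal point, pixels), "pose" (4x4, takes a point from camera to world coordinates); the wrist camera has in their place "tool_from_camera" (4x4, takes a point from camera to tool coordinates, whose origin is the TCP and whose axes are the flange's). Camera axes: x right, y down, z forward; pixel columns grow to the right and rows downward; lengths in mm; the calibration is good to about 2 mm. A picture is of the moment at which its call begins: read the wrist's pose just before it. camera_model takes no time and is no camera call.
- finish_job(): hands the job in, once; it reports no verdict.
The state is a dict: "clock": time; "qpos": joint angles; "qd": joint speeds; "tau": joint torques, N m; "eef_pos": TCP position; "tool_rot": TCP orientation; "force": force on the tool from outside, world axes, zero at the start; "torque": the same for the moment, N m; "width": finger opening in mm.
Only numpy, scipy, OpenCV 4.12 (cv2) and the standard library are available. Lean on these libraries where they do the work, as an engineer would, in place of code of your own. Each camera call takes 0.05 s, during which the arm holds its last target. There are 200 camera calls.

## Working session

There is one attempt and no reset: what is moved stays moved. The work goes in short steps, Python scripts to look and compute and a tool call to move; the robot and the scene stay as the last step left them, time stands still between calls to the robot, and variables do not carry over. Pictures are saved under pics/ and viewed, about 8 in all and at most 12, crops included, and the job is handed in when it is done.

Besides the shell and the picture viewer there is one more tool, called after "Emit:" as a command line: name --argument value ..., lists and objects as JSON in quotes. move_arm: Moves the arm, as the interface text tells. Its arguments: {"type":"object","properties":{"series":{"type":"array"},"claw":{"type":"number"}},"required":["series"]}

```bash
mkdir -p pics; python3 - <<'E'
from cell import *
import cv2,numpy as np
s=read_state();print({k:np.round(v,3).tolist() for k,v in s.items()})
for n in("top","scene"):
    cv2.imwrite(f"pics/{n}1.png",get_image(n)); m=camera_model(n);print(n,m)
print(camera_model("wrist"))
E
```

```text
{'clock': 0.0, 'qpos': [1.112, 0.629, 0.038, 1.518, -0.027, 0.996, -0.02], 'qd': [-0.001, 0.0, -0.001, -0.0, -0.001, -0.001, 0.0], 'tau': [0.002, -56.341, 1.227, -19.344, 0.011, 0.01, 0.0], 'eef_pos': [248.586, -599.916, 230.386], 'tool_rot': [-3.14, 0.0, 0.393], 'force': [0.103, 0.142, 0.107], 'torque': [-0.047, -0.035, -0.033], 'width': 85.567}
top {'fov_y': 47.54897991660232, 'cx': 315.4441934346433, 'cy': 199.39400858449594, 'pose': array([[-1.62190551e-02, -9.82699873e-01,  1.84493634e-01,
         4.05706297e+02],
       [-9.99739646e-01,  1.29767213e-02, -1.87681816e-02,
         6.51764558e+01],
       [ 1.60493673e-02, -1.84750002e-01, -9.82654494e-01,
         9.51259477e+02],
       [ 0.00000000e+00,  0.00000000e+00,  0.00000000e+00,
         1.00000000e+00]])}
scene {'fov_y': 46.185565869883014, 'cx': 319.04698666886355, 'cy': 196.5906378608136, 'pose': array([[-3.63004383e-01,  6.12050505e-01, -7.02582378e-01,
         1.27905801e+03],
       [ 9.31630001e-01,  2.52261451e-01, -2.61590714e-01,
         3.18136406e+02],
       [ 1.71277215e-02, -7.49505397e-01, -6.61776625e-01,
         6.89353269e+02],
       [ 0.00000000e+00,  0.00000000e+00,  0.00000000e+00,
         1.00000000e+00]])}
{'fov_y': 61.29420970448974, 'cx': 315.75814576179613, 'cy': 201.42170591914726, 'tool_from_camera': array([[-5.21640963e-04, -9.55039334e-01, -2.96478665e-01,
         7.62774729e+01],
       [ 9.99999691e-01, -3.23929582e-04, -7.15988483e-04,
        -2.59487360e-01],
       [ 5.87758954e-04, -2.96478947e-01,  9.55039208e-01,
        -1.42724441e+02],
       [ 0.00000000e+00,  0.00000000e+00,  0.00000000e+00,
         1.00000000e+00]])}
```

View pics/top1.png

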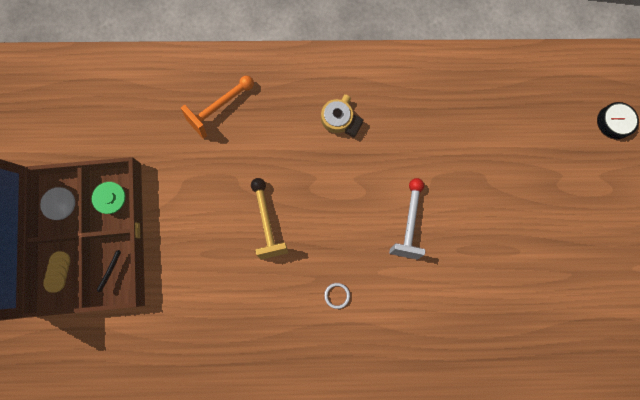

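View pics/scene1.png

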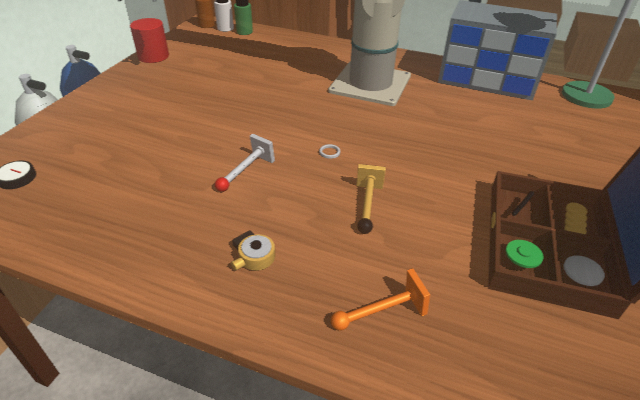

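The candidates in the top view are the black knob on a brass shaft at (258,185), which is the target, the red knob on steel at (417,185), and the orange look-alike at (246,82). I'll measure the target now and check it in a close crop.

```bash
cat > h.py <<'E'
from cell import *
import cv2,numpy as np
from scipy.spatial.transform import Rotation as R
def cam(n,s=None):
    m=camera_model(n); f=200/np.tan(np.radians(m["fov_y"]/2))
    if n=="wrist":
        T=np.eye(4);T[:3,:3]=R.from_euler('xyz',s["tool_rot"]).as_matrix();T[:3,3]=s["eef_pos"];P=T@m["tool_from_camera"]
    else: P=m["pose"]
    return f,m["cx"],m["cy"],P
def cast(c,u,v,z):
    f,cx,cy,P=c; d=P[:3,:3]@[(u-cx)/f,(v-cy)/f,1]; o=P[:3,3]; return o+d*(z-o[2])/d[2]
def blob(mask,near,r):
    k=np.zeros_like(mask);cv2.circle(k,near,r,255,-1);m=cv2.bitwise_and(mask,k)
    n,l,st,ce=cv2.connectedComponentsWithStats(m);i=1+np.argmax(st[1:,4]);return ce[i],st[i],(l==i)
E
python3 - <<'E'
from h import *
for n,b,ft in(("top",(258,185),(270,250)),("scene",(365,226),(370,178))):
    im=cv2.imread(f"pics/{n}1.png");hsv=cv2.cvtColor(im,cv2.COLOR_BGR2HSV);c=cam(n)
    ce,st,_=blob(cv2.inRange(hsv,(0,0,0),(180,255,55)),b,13)
    print(n,"ball",ce,st,cast(c,*ce,16).round(1))
    ce,st,l=blob(cv2.inRange(hsv,(20,100,90),(32,255,255)),ft,24)
    print("foot/brass",ce,st,cast(c,*ce,30).round(1))
    if n=="top":
        for p in((256,251),(285,245),(258,257),(286,251)): print(p,cast(c,*p,60).round(1))
        # red ball, ring, stage
        for p,z in(((417,185),16),((337,296),8),((337,115),44),((392,251),60),((424,254),60)): print(p,cast(c,*p,z).round(1))
        cv2.imwrite("pics/crop1.png",cv2.resize(im[165:275,225:325],None,fx=5,fy=5,interpolation=cv2.INTER_CUBIC))
E
```

```text
top ball [258.24793388 184.40495868] [252 179  14  12 121] [615.  167.2  16. ]
foot/brass [265.32758621 244.20689655] [256 227  19  28 116] [487.7 150.5  30. ]
(256, 251) [472.1 165.8  60. ]
(285, 245) [483.  109.3  60. ]
(258, 257) [460.4 161.9  60. ]
(286, 251) [471.2 107.4  60. ]
(417, 185) [ 609.5 -168.2   16. ]
(337, 296) [382.3   6.5   8. ]
(337, 115) [ 7.565e+02 -6.000e-01  4.400e+01]
(392, 251) [ 468.1 -100.3   60. ]
(424, 254) [ 461.3 -163.    60. ]Traceback (most recent call last):
  File "<stdin>", line 4, in <module>
  File "h.py", line 14, in blob
    n,l,st,ce=cv2.connectedComponentsWithStats(m);i=1+np.argmax(st[1:,4]);return ce[i],st[i],(l==i)
                                                      ~~~~~~~~~^^^^^^^^^^
    return _wrapfunc(a, 'argmax', axis=axis, out=out, **kwds)
    return bound(*args, **kwds)
ValueError: attempt to get argmax of an empty sequence
```

View pics/crop1.png

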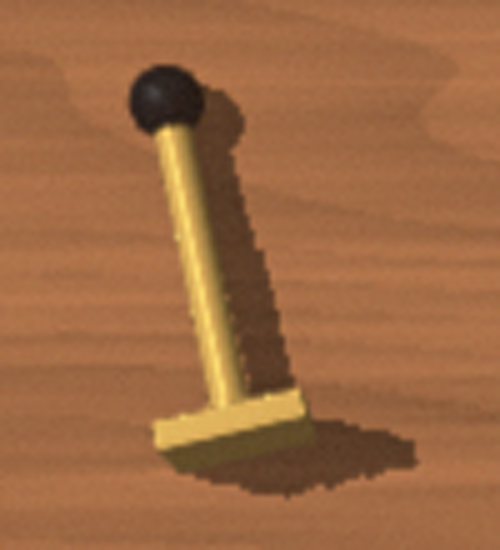

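The crop confirms the target: black ball at (258,185), brass shaft, and foot at about (271,251). That puts the ball at about (615,167), with the shaft bearing 12° and the foot's end towards the robot. I'll move above it.

Emit:
move_arm --series '[[[0.044, -0.04, 0], 0], [[0.088, -0.08, 0], 0], [[0.132, -0.12, 0], 0], [[0.176, -0.16, 0], 0], [[0.22, -0.2, 0], 0]]' --claw 1

```text
clock: 0.72
eef_pos: [375.8, -329.1, 230.7]
tool_rot: [-3.14, -0.0, 0.393]
force: [1.3, -0.4, -0.1]
width: 85.1
```

Emit:
move_arm --series '[[[0.044, -0.04, 0], 0], [[0.088, -0.08, 0], 0], [[0.132, -0.12, 0], 0], [[0.176, -0.16, 0], 0], [[0.22, -0.2, 0], 0]]'

```text
clock: 1.35
eef_pos: [503.0, -58.4, 231.0]
tool_rot: [-3.14, 0.0, 0.393]
force: [0.6, -0.3, 0.5]
width: 85.1
```

Emit:
move_arm --series '[[[0.04, -0.035, 0.015], 0.04], [[0.08, -0.07, 0.03], 0.08], [[0.12, -0.105, 0.045], 0.12], [[0.16, -0.14, 0.06], 0.16], [[0.19, -0.165, 0.08], 0.18]]'

```text
clock: 1.98
eef_pos: [616.0, 170.0, 150.5]
tool_rot: [-3.139, -0.0, 0.214]
force: [0.5, -0.7, -0.3]
width: 85.8
```

Emit:
move_arm --series '[[[0, 0, 0], 0], [[0, 0, 0], 0]]'

```text
clock: 2.22
eef_pos: [615.5, 169.1, 150.1]
tool_rot: [-3.14, 0.001, 0.214]
force: [-0.2, -0.8, 0.2]
width: 85.8
```

```bash
python3 - <<'E'
from h import *
s=read_state();im=get_image("wrist");cv2.imwrite("pics/w1.png",im);print(s["eef_pos"],s["tool_rot"],s["qpos"])
hsv=cv2.cvtColor(im,cv2.COLOR_BGR2HSV);c=cam("wrist",s)
m=cv2.inRange(hsv,(0,0,0),(180,255,50));n,l,st,ce=cv2.connectedComponentsWithStats(m)
for i in range(1,n):
    if st[i,4]>300: print(ce[i],st[i],cast(c,*ce[i],16).round(1))
E
```

```text
[615.48742965 169.10531171 150.10356108] [-3.13995650e+00  1.25319476e-03  2.13938139e-01] [-0.33161313  0.70238405  0.03427009  1.62916086 -0.03292126  0.81170673
 -1.63962156]
[602.77888199  47.49440994] [586  32  34  32 805] [769.7 -17.1  16. ]
[592.088 107.99 ] [573  87  51  36 500] [727.4 -28.9  16. ]
[315.86272321 192.70089286] [298 175  36  36 896] [613.3 169.3  16. ]
[320.52141189 360.03133922] [    0   262   639   138 30824] [443.3 127.7  16. ]
```

View pics/w1.png

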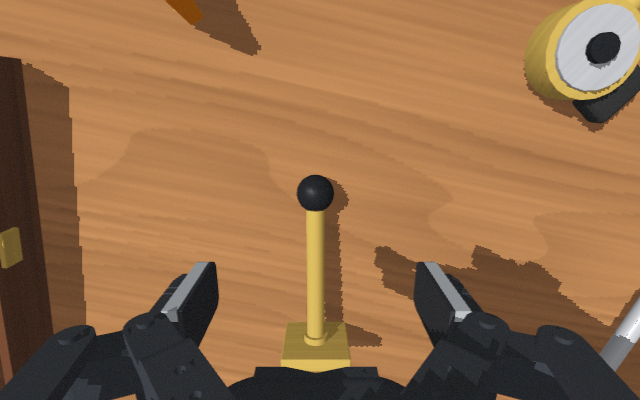

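The wrist view shows the ball at (316,193) and the shaft along the tool's x axis, with the foot at about (316,345), so the jaws are aligned. I'll go down with the jaws half closed.

Emit:
move_arm --series '[[[-0.002, 0, 0.04], 0], [[-0.002, 0, 0.08], 0], [[-0.002, 0, 0.12], 0], [[-0.002, 0, 0.145], 0], [[-0.002, 0, 0.145], 0]]' --claw 0.6

```text
clock: 2.9
eef_pos: [612.4, 165.7, 4.7]
tool_rot: [-3.141, 0.004, 0.21]
force: [0.4, -0.1, -0.5]
width: 51.3
```

Emit:
move_arm --series '[[[0, 0, 0.001], 0], [[0, 0, 0.001], 0], [[0, 0, 0.001], 0], [[0, 0, 0.001], 0]]' --claw 0.4

```text
clock: 3.4
eef_pos: [612.7, 165.6, 4.2]
tool_rot: [-3.141, 0.003, 0.21]
force: [0.2, 0.5, 0.7]
width: 34.1
```

Emit:
move_arm --series '[[[0, 0, 0.002], 0], [[0, 0, 0.004], 0], [[0, 0, 0.005], 0], [[0, 0, 0.005], 0]]'

```text
clock: 3.9
eef_pos: [612.5, 165.6, -0.7]
tool_rot: [-3.141, 0.004, 0.21]
force: [-1.3, -0.3, 3.1]
width: 34.1
```

Emit:
move_arm --series '[[[0, 0, 0], 0], [[0, 0, 0], 0], [[0, 0, 0], 0]]' --claw 0.36

```text
clock: 4.28
eef_pos: [612.7, 165.6, -0.4]
tool_rot: [-3.141, 0.003, 0.21]
force: [-1.0, -0.3, 5.3]
width: 31.1
```

```bash
python3 - <<'E'
from h import *
s=read_state();im=get_image("wrist");cv2.imwrite("pics/w2.png",im);print(s["eef_pos"],s["tool_rot"],s["force"],s["width"])
E
```

```text
[ 6.12654168e+02  1.65638708e+02 -3.86759819e-01] [-3.14144671  0.00333266  0.21044956] [-0.99908529 -0.31960911  5.29367391] 31.081842885440757
```

View pics/w2.png

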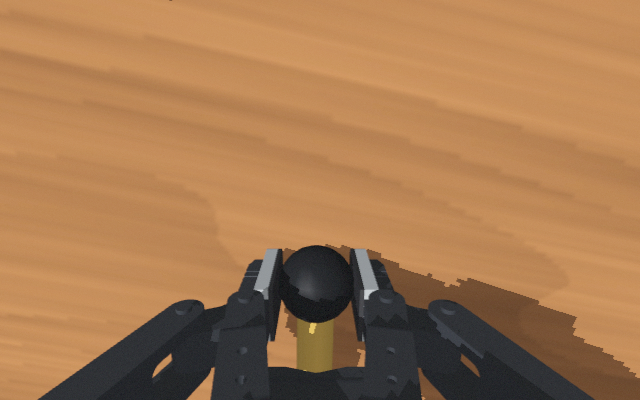

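The picture shows the ball at (316,284), centred between the pads at about (270,275) and (362,275). The fingertips touch the bench lightly. I'll make a small test lift and use the wrist force to tell pivoting (about -2 N) from a full lift (about -6 N).

Emit:
move_arm --series '[[[0, 0, -0.001], 0], [[0, 0, -0.001], 0], [[0, 0, -0.001], 0]]' --claw 0.35

```text
clock: 4.7
eef_pos: [612.6, 165.6, 0.2]
tool_rot: [-3.141, 0.004, 0.21]
force: [0.8, 0.8, -1.3]
width: 30.5
```

Emit:
move_arm --series '[[[0, 0, -0.003], 0], [[-0.001, 0, -0.006], 0], [[-0.001, 0, -0.009], 0], [[-0.002, 0, -0.012], 0], [[-0.002, 0, -0.012], 0]]'

```text
clock: 5.32
eef_pos: [610.6, 165.2, 12.5]
tool_rot: [-3.141, 0.003, 0.21]
force: [-0.2, -0.2, -1.6]
width: 30.6
```

```bash
python3 - <<'E'
from h import *
s=read_state();print(s["eef_pos"],s["force"],s["width"])
im=get_image("scene");cv2.imwrite("pics/s2.png",cv2.resize(im[120:270,280:480],None,fx=4,fy=4))
E
```

```text
[610.6198703  165.22567739  12.52448018] [-0.19978155 -0.17977435 -1.57560773] 30.64786689456398
```

View pics/s2.png

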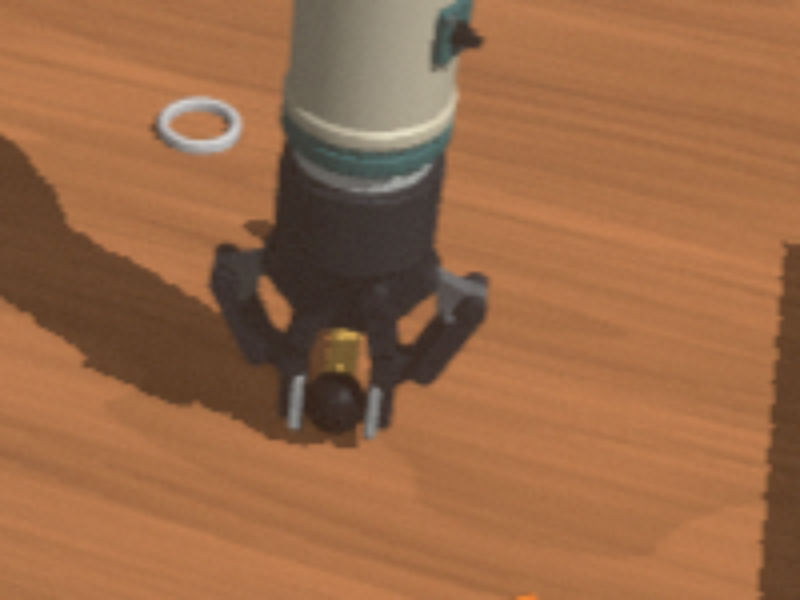

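The crop shows the ball at (335,400), held near the lower ends of the pads, and the force of -1.6 N fits pivoting on the foot. I'll follow the arc.

Emit:
move_arm --series '[[[-0.003, 0, -0.013], 0], [[-0.008, 0, -0.027], 0], [[-0.014, 0, -0.039], 0], [[-0.02, 0, -0.05], 0], [[-0.02, 0, -0.05], 0]]'

```text
clock: 6.0
eef_pos: [590.9, 161.1, 63.6]
tool_rot: [-3.141, 0.003, 0.21]
force: [-0.4, -0.9, -1.6]
width: 30.6
```

```bash
python3 - <<'E'
from h import *
s=read_state();print(s["eef_pos"],s["force"],s["width"])
im=get_image("wrist")[200:400,200:440];t=get_image("top")[150:310,200:360]
cv2.imwrite("pics/w3.png",np.hstack([cv2.resize(im,(480,400)),cv2.resize(t,(400,400))])[:, :800])
E
```

```text
[590.94425149 161.07679754  63.60609021] [-0.38392567 -0.94398664 -1.64091434] 30.632383769612677
```

View pics/w3.png

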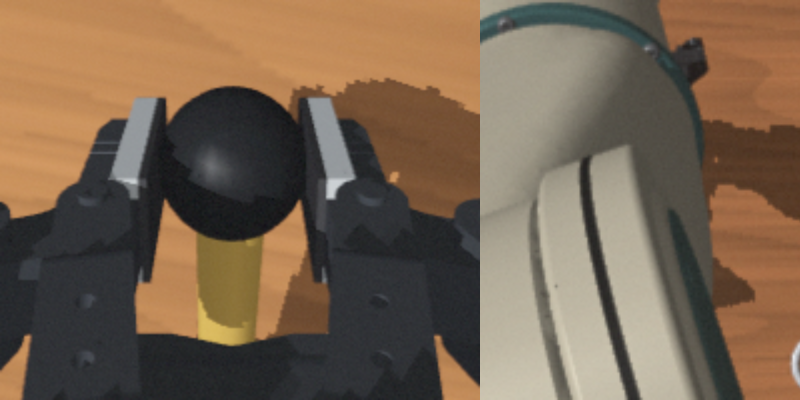

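The left half shows the ball still held at (232,165), with the shaft dropping away below it, so the ball is turning in the pads. In the right half the arm hides the post. I'll continue.

Emit:
move_arm --series '[[[-0.0075, 0, -0.011], 0], [[-0.0155, 0, -0.0215], 0], [[-0.025, 0, -0.031], 0], [[-0.035, 0, -0.0395], 0], [[-0.046, 0, -0.0475], 0]]'

```text
clock: 6.72
eef_pos: [546.1, 151.5, 111.1]
tool_rot: [-3.141, 0.002, 0.211]
force: [-0.7, 0.0, -1.5]
width: 30.2
```

Emit:
move_arm --series '[[[0, 0, 0], 0], [[0, 0, 0], 0]]'

```text
clock: 6.98
eef_pos: [546.1, 151.6, 111.1]
tool_rot: [-3.141, 0.002, 0.211]
force: [-0.7, -0.6, -0.9]
width: 30.4
```

Emit:
move_arm --series '[[[-0.011, 0, -0.007], 0], [[-0.023, 0, -0.013], 0], [[-0.035, 0, -0.018], 0], [[-0.048, 0, -0.022], 0], [[-0.048, 0, -0.022], 0]]'

```text
clock: 7.6
eef_pos: [497.9, 141.3, 133.6]
tool_rot: [-3.141, 0.003, 0.211]
force: [-0.4, -0.0, -4.4]
width: 30.5
```

```bash
python3 - <<'E'
from h import *
s=read_state();print(s["eef_pos"],s["force"],s["width"])
im=get_image("scene");cv2.imwrite("pics/s3.png",cv2.resize(im[60:260,260:500],None,fx=3,fy=3))
E
```

```text
[497.8510433  141.28941688 133.55752968] [-0.42642056 -0.0109338  -4.40357551] 30.498899278825583
```

View pics/s3.png

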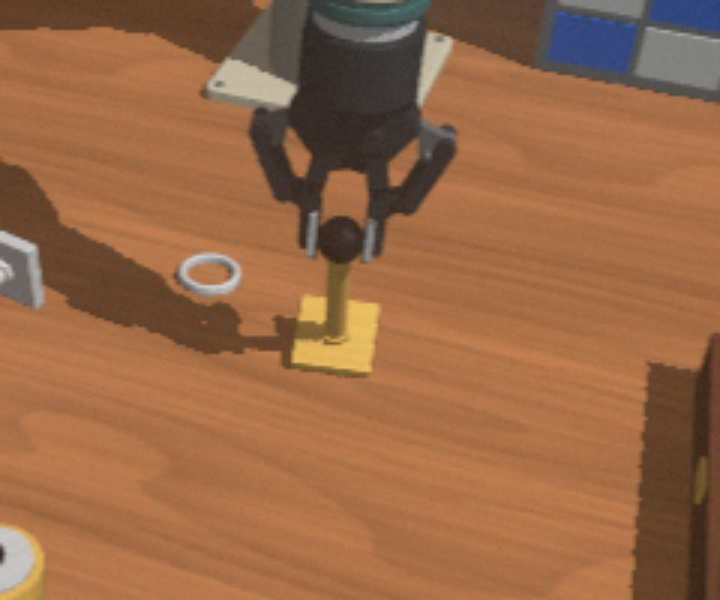

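The crop shows the post nearly upright, with the ball at (341,240) and the foot at (338,335). The -4.4 N means the gripper carries most of the weight, so I'll work out the tilt before going on.

```bash
python3 - <<'E'
from h import *
c=cam("scene");g=lambda u,v,z:cast(c,260+u/3,60+v/3,z).round(1)
for p,z in(((341,240),150),((336,340),12),((305,297),12),((379,304),12),((370,372),12),((293,362),12),((305,297),30),((379,304),30)):print(p,z,g(*p,z))
print(g(341,240,133.6+16))
E
```

```text
(341, 240) 150 [503.5 144.3 150. ]
(336, 340) 12 [437.2 134.4  12. ]
(305, 297) 12 [393.5  95.6  12. ]
(379, 304) 12 [379.6 153.1  12. ]
(370, 372) 12 [464.5 169.1  12. ]
(293, 362) 12 [475.5 111.8  12. ]
(305, 297) 30 [417.  101.5  30. ]
(379, 304) 30 [403.5 157.5  30. ]
[502.9 144.1 149.6]
```

The tilt is about 25° with the front edge about on the bench, perhaps 2 mm high. I'll continue slightly lower and slowly.

Emit:
move_arm --series '[[[-0.003, 0, 0.002], 0], [[-0.013, 0, 0], 0], [[-0.026, 0, -0.001], 0], [[-0.039, 0, -0.001], 0], [[-0.039, 0, -0.001], 0]]'

```text
clock: 8.28
eef_pos: [462.0, 134.4, 135.9]
tool_rot: [-3.14, -0.002, 0.211]
force: [0.1, 2.4, 8.6]
width: 30.4
```

Emit:
move_arm --series '[[[-0.007, 0, 0], 0], [[-0.014, 0, 0.001], 0], [[-0.02, 0, 0.002], 0], [[-0.026, 0, 0.002], 0], [[-0.026, 0, 0.002], 0]]'

```text
clock: 8.9
eef_pos: [435.7, 128.8, 133.6]
tool_rot: [-3.14, -0.001, 0.211]
force: [-0.8, 0.9, 0.5]
width: 30.2
```

```bash
python3 - <<'E'
from h import *
s=read_state();print(s["eef_pos"],s["force"],s["width"])
im=get_image("scene");cv2.imwrite("pics/s4.png",cv2.resize(im[60:220,290:450],None,fx=3.7,fy=3.7))
E
```

```text
[435.65436493 128.84000502 133.60807295] [-0.77754266  0.88785666  0.52754446] 30.2182867009949
```

View pics/s4.png

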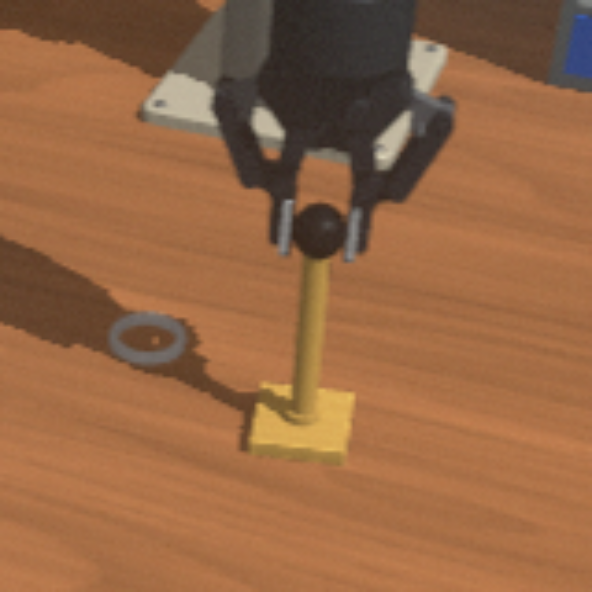

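The post appears to stand, with the ball at (320,230) and a flat foot centred at about (302,420). I'll check the tilt from the corners.

```bash
python3 - <<'E'
from h import *
c=cam("scene");g=lambda u,v,z:cast(c,290+u/3.7,60+v/3.7,z).round(1)
print("ball",g(320,230,150));q=[g(*p,12) for p in((260,382),(355,392),(345,460),(250,449))]
print(*q,"centre",np.mean(q,0),[np.linalg.norm(q[i]-q[i-1]).round(1) for i in range(4)])
E
```

```text
ball [437.1 131.1 150. ]
[410.9  97.6  12. ] [397.5 157.   12. ] [465.7 169.2  12. ] [477.9 112.3  12. ] centre [438.    134.025  12.   ] [np.float64(68.6), np.float64(60.9), np.float64(69.3), np.float64(58.2)]
```

The ball is over the foot's centre to within about 5 mm, and the gripper carries no load. I'll release gently and lift straight off.

Emit:
move_arm --series '[[[0, 0, 0], 0], [[0, 0, 0], 0], [[0, 0, 0], 0], [[0, 0, 0], 0]]' --claw 0.42

```text
clock: 9.45
eef_pos: [436.4, 129.0, 133.7]
tool_rot: [-3.14, -0.002, 0.211]
force: [-0.2, 0.6, -1.1]
width: 35.7
```

Emit:
move_arm --series '[[[0, 0, 0], 0], [[0, 0, 0], 0], [[0, 0, 0], 0], [[0, 0, 0], 0], [[0, 0, 0], 0]]' --claw 0.9

```text
clock: 10.07
eef_pos: [436.4, 128.9, 133.7]
tool_rot: [-3.14, -0.002, 0.211]
force: [-0.2, 0.9, 0.3]
width: 76.8
```

Emit:
move_arm --series '[[[0, 0, -0.015], 0], [[0, 0, -0.04], 0], [[0, 0, -0.07], 0], [[0, 0, -0.1], 0], [[0, 0, -0.12], 0]]'

```text
clock: 10.7
eef_pos: [436.5, 128.8, 255.1]
tool_rot: [-3.14, -0.003, 0.211]
force: [-0.3, 0.2, -1.1]
width: 77.1
```

```bash
python3 - <<'E'
from h import *
s=read_state();print(s["eef_pos"],s["force"],s["width"])
a=get_image("scene");cv2.imwrite("pics/s5.png",a)
b=cv2.imread("pics/scene1.png")
for n,lo,hi in(("red",(0,180,100),(4,255,255)),):
  for im in(a,b): print(n,blob(cv2.inRange(cv2.cvtColor(im,cv2.COLOR_BGR2HSV),lo,hi),(222,184),15)[0])
for nm,(x0,y0,x1,y1) in dict(stage=(225,225,285,275),steel=(210,130,278,195)).items(): print(nm,cv2.absdiff(a,b)[y0:y1,x0:x1].mean())
E
```

```text
[436.50255802 128.78028929 255.05322284] [-0.3087462   0.18127816 -1.14763086] 77.11947971220478
red [221.5503876  183.94573643]
red [221.55813953 183.96124031]
stage 2.535888888888889
steel 3.3576168929110106
```

View pics/s5.png

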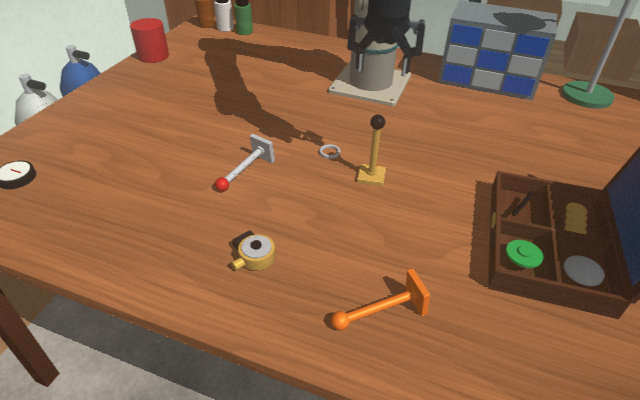

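The post stands free, with its ball at (377,122) and foot at (371,174). The ring at (330,152), the steel post and the second stage are where they were. I'll hand it in.

```bash
python3 -c "
from cell import *
print(finish_job())"
```

```text
the job is handed in; nothing more can be done
None
```

I gripped the brass ring post lightly by its black knob, tipped it up along an arc about its foot's front edge, released it and lifted the gripper clear. I handed the job in at about 11 s. No verdict is reported.

- **Standing:** After release the last picture shows the post standing by itself, within a few degrees of upright as far as I could measure. Its foot's centre is about 35 mm from where it started along the bench (45 mm counting the drop in height).
- **Bystanders:** The red knob moved less than 0.1 pixel between the first and last pictures. The second stage and steel post areas are practically unchanged, and by eye the ring is in the same place.
- **Foot and force:** At about 25° tilt the wrist force read -4.4 N when I expected little, so the foot's edge may have been about 2 mm off the bench there. I lowered the path slightly. That brought a brief reading of +8.6 N, which was gone by the end of the arc.
- **Disagreement:** Measured from the picture, the foot came out 68 mm long in one direction instead of 60. I took this to be the front face included in the corner picks.

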